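Stand the toppled bonsai models back up

ROBOT

A 6-joint arm with a two-finger parallel gripper is mounted at the origin on the work surface. World frame = base frame: x ahead of the robot, y to its left, z up, the work surface at z = 0. Lengths are in m, angles in rad, forces in N, time in s.
With the tool pointing down it reaches from about 0.375 to 0.975 m from the base axis. Payload 3.8 kg.
Tool frame: the origin (TCP) lies on the centre line of the jaws, within the pads' length; the fingertips stand 17 mm ahead of it and the grasp point (between the pads) lies 2 mm behind it; z points along the fingers, y is the line along which they close (so a half turn about z gives the same grasp; the last joint's range is limited). The gripper opens to 85 mm and grips with 20 to 120 N. Pads are 22 mm wide; open, the fingers measure 114 mm over their backs; the gripper's body (76 mm by 85 mm) begins 54 mm behind the grasp point. The pads swing forward as they close: fully open they stand 13 mm farther back than shut.
Start: joints at [1.234, 0.264, 1.604, -0, 1.274, -0.037], TCP at [0.199, 0.645, 0.248] pointing down, gripper open.
Joint ranges: [-2.63, 2.63], [-0.94, 2.18], [0.31, 2.57], [-1.31, 4.45], [0, 2.66], [-2.55, 2.55]. Speed limits (rad/s): [2.57, 2.57, 3.14, 3.14, 3.14, 3.14].

INTERFACE

Orientations are given as a unit quaternion [x, y, z, w].
In Python, from plant import arm, eoat, kin, get_obs, eyes, order gives the robot as it stands. The module is installed in compiled form; this text tells all that it offers. Calls block until the motion is done:
- arm.move_ptp(position, orientation): joint-space move of the TCP to a pose.
- arm.servo_line(position, rate=0.15, orientation=None, max_force=None): straight line of the TCP; orientation=None keeps the orientation; rate is the mean speed in m/s. With max_force (N) it stops when the force on the tool has changed by that much, and returns True; else False.
- arm.movej(angles): joint-space move.
- eoat.gripper_open() and eoat.clamp(): open the fingers fully, or close them until they stop; the grip force is fixed at half the most.
- arm.dwell(seconds).
- kin.solve_ik(position, orientation): joint angles nearest the present ones, or None.
- get_obs(): the state.
- eyes.grab_frame(name): name is "side" or "top" or "wrist"; returns (picture, depth): 480x640x3 uint8, red, green, blue; 480x640 float32, m along the optical axis (not along the pixel's ray), 0 where there is no reading.
- eyes.camera_params(name): a dict with "fx", "fy", "cx", "cy" (pixels), "position" and "attitude" of the camera in the world; the wrist camera has in their place "T_tool_cam" (4x4, takes a point from camera to tool coordinates, whose origin is the TCP and whose axes are the flange's). Camera axes: x right, y down, z forward; pixel columns grow to the right and rows downward; lengths in m; the calibration is good to about 2 mm. A picture is of the moment at which its call begins: read the wrist's pose just before it. camera_params takes no time and is no camera call.
A pose or a line that the arm cannot do raises arm.PlanningError and nothing moves.
- order.job_done(): hands the job in; it is judged then, once.
The state is a dict: "clock": time; "qpos": joint angles; "qvel": joint speeds; "joint_torque": joint torques, N m; "tcp_pos": TCP position; "tcp_rot": TCP orientation; "wrist_force": force on the tool from outside, world axes, zero at the start; "wrist_torque": the same for the moment, N m; "width": finger opening in m; "grasp_force": force on a finger pad.
Only numpy, scipy, OpenCV 4.12 (cv2) and the standard library are available. Lean on these libraries where they do the work, as an engineer would, in place of code of your own. Each camera call takes 0.05 s, during which the arm holds its last target. There are 200 camera calls.

TASK

Two of the three printed bonsai models on the makerspace table, the one in the red-brown tray and the one in the white tray, have toppled over. Push gently with the fingers against the upper end of each upended tray, from the tree's side, until it tips back flat on the table and its tree stands upright about where it fell; do not pinch, lift or drag the models away. Leave the blue-tray bonsai and everything else where it is.

Things in the scene. Friction and masses are not known exactly. Their poses are not given: they have to be found in the camera images.
- bonsai_red: Printed bonsai, 0.35 kg +-25%: terracotta (red-brown) tray 150 mm long (x), 90 wide (y), 20 thick (z); tree (trunk, green balls) along +z to 135 mm above the underside, only over the 45 mm of tray next to its -x end, +-45 mm in y; rest of the top bare. Origin: centre of the tray's underside. Starts toppled: tray on its narrow -x end like a low wall, x axis up, tree lying level on the table.
- bonsai_white: Printed bonsai, 0.35 kg +-25%: white tray 145 mm long (x), 90 wide (y), 22 thick (z); tree (trunk, green balls) along +z to 130 mm above the underside, only over the 45 mm of tray next to its -x end, +-45 mm in y; rest of the top bare. Origin: centre of the tray's underside. Starts toppled: tray on its narrow -x end like a low wall, x axis up, tree lying level on the table.
- bonsai_blue: Printed bonsai, 0.35 kg +-25%: blue tray 140 mm long (x), 90 wide (y), 20 thick (z); tree (trunk, green balls) along +z to 130 mm above the underside, only over the 45 mm of tray next to its -x end, +-45 mm in y; rest of the top bare. Origin: centre of the tray's underside. Starts upright on the table. To be left alone.
- bonsai_red_heel (a point): Heel of the red-brown tray: mid-edge between underside and tree-end face, body frame (-75, 0, 0) mm. On the table toppled or upright; the tray tips about this edge. Beyond about 44 degrees of tipping it drops flat by itself; its tree swings up to where the tray stood, passing at most 143 mm above the table.
- bonsai_white_heel (a point): Heel of the white tray: mid-edge between underside and tree-end face, body frame (-72.5, 0, 0) mm. On the table toppled or upright; the tray tips about this edge. Beyond about 44 degrees of tipping it drops flat by itself; its tree swings up to where the tray stood, passing at most 139 mm above the table.
- bonsai_red_toe (a point): Toe of the red-brown tray: mid-edge between its top face and bare end, body frame (75, 0, 20) mm; uppermost when toppled. Pushing the bare top face just below it, level along the body's -z axis (away from the tree), tips the tray upright: 1 to 2 N starts it.
- bonsai_white_toe (a point): Toe of the white tray: mid-edge between its top face and bare end, body frame (72.5, 0, 22) mm; uppermost when toppled. Pushing the bare top face just below it, level along the body's -z axis (away from the tree), tips the tray upright: 1 to 2 N starts it.
- tape: yellow roll of tape lying flat, 90 mm across, 24 mm high; origin: centre of its underside. To be left alone.
- glue: white glue bottle standing, 40 mm across, 110 mm high; origin: centre of its underside. To be left alone.
- driver: screwdriver with red handle, 190 mm long along its x axis, lying; origin: under its middle. To be left alone.
- pencup: black open cup, 72 mm across, 95 mm high; origin: centre of its underside. To be left alone.
- boat: small blue printed toy boat, 60 by 30 by 45 mm; origin: centre of its underside. To be left alone.
Not all that is in view belongs to the job. Leave any pink or yellow look-alike of the bonsai_white alone. Leave any yellow look-alike of the bonsai_red alone.

How it is judged:
At the end, for the whole second after the job is handed in: The red- and white-tray bonsai rest flat on their undersides (within 0.08 rad, origin within 6 mm of the surface), still, heels within 80 mm of their starts; blue bonsai, tape, glue, screwdriver, cup and boat within 30 mm of their starts; blue bonsai, glue and cup upright (angle between each of bonsai_red, bonsai_white's own z axis and vertical below 0.08 rad and height (world z) of bonsai_red between -0.004 and 0.006 m and linear speed of each of bonsai_red, bonsai_white below 0.02 m/s and angular speed of each of bonsai_red, bonsai_white below 0.1 rad/s and distance of each of bonsai_red_heel, bonsai_white_heel from where it was at the start of the episode below 0.08 m and height (world z) of bonsai_white between -0.004 and 0.006 m and distance of each of bonsai_blue, tape, glue, driver, pencup, boat from where it was at the start of the episode below 0.03 m and angle between each of bonsai_blue, glue, pencup's own z axis and vertical below 0.1 rad); the robot touches nothing.
It fails at once if a toppled bonsai lifted: its heel edge more than 25 mm above the table (height (world z) of any of bonsai_red_heel, bonsai_white_heel above 0.025 m).
It fails at once if a toppled bonsai dragged or carried away: its heel edge more than 80 mm from where it was (distance of any of bonsai_red_heel, bonsai_white_heel from where it was at the start of the episode above 0.08 m).
It fails at once if a bonsai pinched or shoved hard: more than 20 N between it and the fingers (contact force between the fingers and bonsai_red above 20 N or contact force between the fingers and bonsai_white above 20 N).
It fails at once if the blue bonsai shifted by more than 30 mm (distance of bonsai_blue from where it was at the start of the episode above 0.03 m).
It fails at once if another bystander shifted by more than 30 mm (distance of any of tape, glue, driver, pencup, boat from where it was at the start of the episode above 0.03 m).
It also fails if it takes over 48 s, if anything falls off the work surface, if the arm or the gripper's body presses on something with over 40 N, if the wrist force passes 120 N, or if a joint passes its speed limit or range.

## Working session

There is one attempt and no reset: what is moved stays moved. The work goes in short steps, each a Python script; the robot and the scene stay as the last script left them, time stands still between calls to the robot, and variables do not carry over. Pictures are saved under pics/ and viewed, at most 10 in all, crops included, and the job is handed in when it is done.

```bash
mkdir -p pics; cat > h.py <<'E'
import numpy as np, cv2
from scipy.spatial.transform import Rotation as R
from plant import arm, eoat, kin, get_obs, eyes, order
def cloud(name):
    im,d=eyes.grab_frame(name); p=eyes.camera_params(name)
    v,u=np.mgrid[:480,:640]
    P=np.stack([(u-p['cx'])/p['fx']*d,(v-p['cy'])/p['fy']*d,d],-1)
    a=np.array(p['attitude']); M=a if a.shape==(3,3) else R.from_quat(a).as_matrix()
    return im,d,P@M.T+np.array(p['position'])
E
python3 - <<'E'
from h import *
for n in('top','side'):
    im,d,W=cloud(n); cv2.imwrite(f'pics/{n}0.png',im[...,::-1]); np.savez(f'{n}0.npz',im=im,d=d,W=W)
    print(eyes.camera_params(n), np.median(W[d>0],0))
o=get_obs();print(o['clock'],o['tcp_rot'],o['width'])
E
```

```text
{'fx': 550.5065371273414, 'fy': 550.5065371273414, 'cx': 322.89295759294674, 'cy': 246.31402530288176, 'position': array([0.4391777 , 0.02139156, 1.28418997]), 'attitude': array([-0.69897308,  0.71337027, -0.04009372,  0.03052851])} [ 5.82531671e-01  9.95476618e-03 -1.74653498e-04]
{'fx': 476.59382476952055, 'fy': 476.59382476952055, 'cx': 311.9380024893545, 'cy': 246.63592614965933, 'position': array([ 0.30020015, -0.94567398,  0.79905843]), 'attitude': array([ 0.87783833, -0.09066601,  0.05864858, -0.46662607])} [0.57675392 0.32405041 0.00201092]
0.1 [ 1.49326649e-01  9.88787347e-01 -1.04741117e-03 -1.91651948e-04] 0.08527043916197505
```

View pics/top0.png

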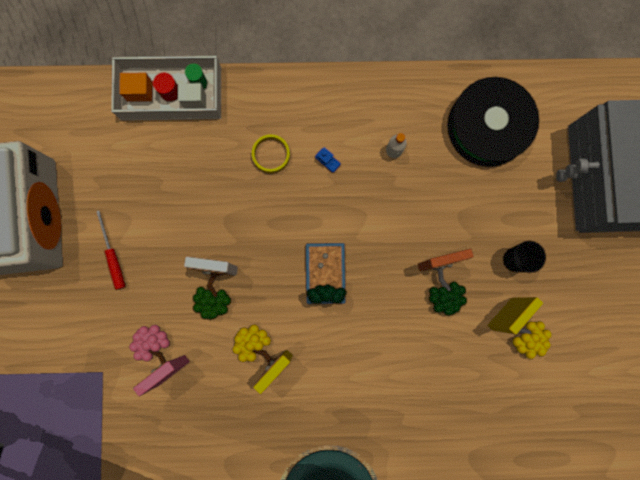

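View pics/side0.png

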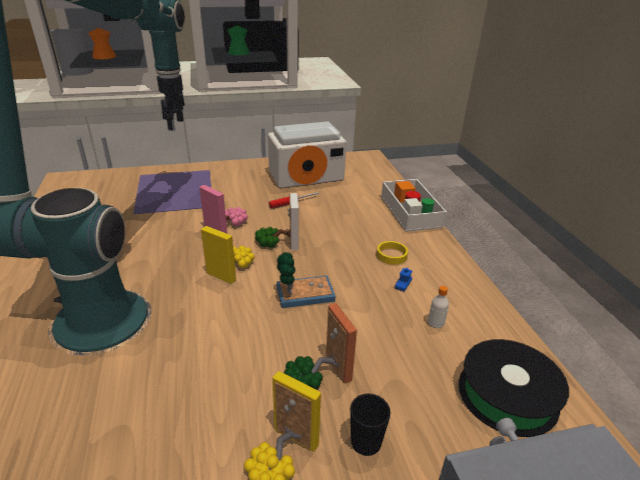

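Candidates for white: white (208,265), with pink (162,375) and yellow (272,373) as look-alikes. Candidates for red: red-brown (446,260), with yellow (518,315) as a look-alike. I choose (208,265) and (446,260). Blue (325,275) is already upright. The trees lie toward the robot, so I push away from the base. Next come a crop check and the fit.

```bash
python3 - <<'E'
from h import *
z=np.load('top0.npz');im,W=z['im'],z['W']; s=np.load('side0.npz')
a=cv2.resize(im[235:330,170:270],None,fx=4,fy=4,interpolation=cv2.INTER_CUBIC);b=cv2.resize(im[235:330,400:500],None,fx=4,fy=4,interpolation=cv2.INTER_CUBIC)
cv2.imwrite('pics/crop.png',np.hstack([a,b])[...,::-1])
for n,(u0,u1,v0,v1),(U0,U1,V0,V1),H in(('white',(175,245,250,282),(284,303,190,252),.145),('red',(412,480,243,278),(322,360,302,385),.15)):
    A=W[v0:v1,u0:u1].reshape(-1,3);B=s['W'][V0:V1,U0:U1].reshape(-1,3)
    T=A[(A[:,2]>H-.012)&(A[:,2]<H+.02)]
    (cx,cy),sz,ang=cv2.minAreaRect(T[:,:2].astype(np.float32))
    print(n,'top edge: n',len(T),'z',np.median(T[:,2]),'rect',cx,cy,sz,ang,'corners\n',cv2.boxPoints(((cx,cy),sz,ang)))
    w,v=np.linalg.eigh(np.cov(T[:,:2].T));print('long axis',v[:,1],np.median(T,0))
    S=B[(B[:,2]>.06)&(B[:,2]<H+.02)];print('side',len(S),np.percentile(S,[2,50,98],0).round(3).tolist())
for n,(u,v) in dict(wt=(211,302),rt=(448,298)).items(): print(n,np.median(W[v-4:v+5,u-4:u+5].reshape(-1,3),0))
E
```

```text
white top edge: n 497 z 0.14444361765957847 rect 0.5204039216041565 0.24882371723651886 (0.08996308594942093, 0.023702796548604965) 81.38922119140625 corners
 [[0.50195146 0.20612362]
 [0.52538705 0.20257479]
 [0.5388564  0.2915238 ]
 [0.5154208  0.29507264]]
long axis [0.15263945 0.98828194] [0.5200019  0.24752507 0.14444362]
side 355 [[0.502, 0.2, 0.063], [0.513, 0.208, 0.123], [0.529, 0.286, 0.148]]
red top edge: n 441 z 0.1487700446502418 rect 0.5228962898254395 -0.26079416275024414 (0.021137382835149765, 0.0898180678486824) 12.823831558227539 corners
 [[ 0.50262344 -0.21935105]
 [ 0.5225589  -0.3069288 ]
 [ 0.54316914 -0.30223727]
 [ 0.52323365 -0.21465951]]
long axis [-0.22578904  0.97417622] [ 0.52273346 -0.2587037   0.14877004]
side 1243 [[0.504, -0.307, 0.063], [0.518, -0.279, 0.122], [0.54, -0.224, 0.152]]
wt [0.44318007 0.25641855 0.03944533]
rt [ 0.44090357 -0.27733824  0.0391912 ]
```

View pics/crop.png

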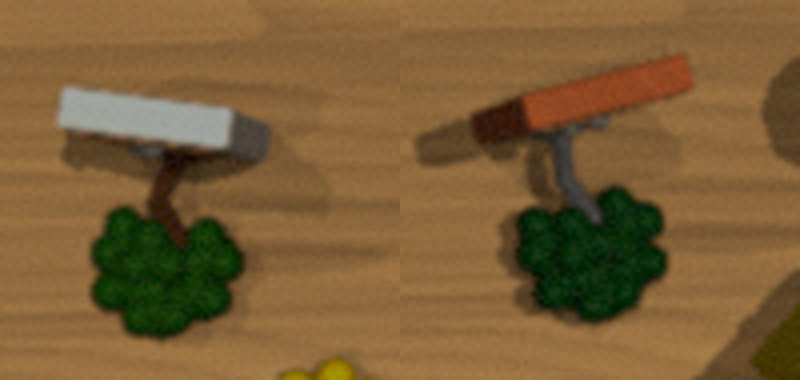

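The crop confirms the choice: white tray at left and red-brown tray at right, both with dark green trees on the robot's side. The top edges measure 90x24 and 90x21 mm at z 0.144 and 0.149, which matches the description. I push white first.

```bash
cat >> h.py <<'E'
def push(c,d,zt,end):
    c=np.array(c);d=np.array(d)/np.hypot(*d);best=None
    P=lambda s,z:[*(c+s*d),z]
    for sg in(1,-1):
        x=np.array([*(sg*d),0]);z=np.array([0,0,-1.]);q=R.from_matrix(np.stack([x,np.cross(z,x),z],1)).as_quat()
        j=kin.solve_ik(P(-.065,.26),q)
        if j is not None and (best is None or abs(j[5])<best[0]): best=(abs(j[5]),q)
    q=best[1]
    arm.move_ptp(P(-.065,.26),q); arm.servo_line(P(-.065,zt),.15)
    f0=np.array(get_obs()['wrist_force'])
    for s in np.arange(-.045,end+1e-6,.02):
        hit=arm.servo_line(P(s,zt),.06,max_force=8); o=get_obs()
        print(round(s,3),hit,(o['wrist_force']-f0).round(2),o['clock'])
        if hit: break
    arm.dwell(.5); arm.servo_line(P(s-.015,.26),.15)
E
python3 - <<'E'
from h import *
eoat.clamp(); print(get_obs()['width'])
push((.5204,.2488),(.9885,-.151),.122,.095)
arm.dwell(.3)
im,d,W=cloud('side');cv2.imwrite('pics/side1.png',im[...,::-1])
E
```

```text
-3.1075017491236415e-05
-0.045 False [-0.06  0.03  1.43] 4.1167
-0.025 False [ 0.4  -0.13  0.71] 4.6
-0.005 False [-0.88  0.88  1.46] 5.0833
0.015 False [-0.09  0.08  1.44] 5.5667
0.035 False [0.11 0.16 1.41] 6.05
0.055 False [ 0.8  -0.19  0.96] 6.5333
0.075 False [ 0.38 -1.15  0.73] 7.0167
0.095 False [ 0.19 -0.74  0.47] 7.5
```

View pics/side1.png

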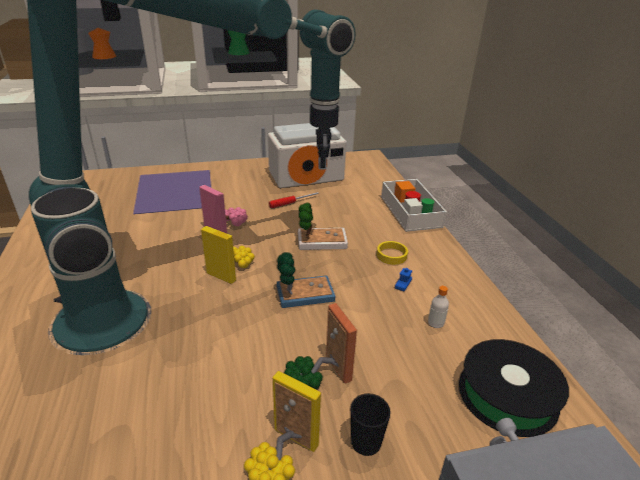

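The white tray (323,238) now lies flat with its tree upright, and nothing else has moved. Red is next.

```bash
python3 - <<'E'
from h import *
push((.5229,-.2608),(.9745,.2235),.122,.095)
o=get_obs();arm.dwell(.3)
arm.servo_line([*(o['tcp_pos'][:2]*.8),.38],.25)
im,d,W=cloud('top');cv2.imwrite('pics/top2.png',im[...,::-1])
for n,(a,b,c,e) in dict(white=(185,250,195,290),red=(410,480,190,290)).items():
    S=W[c:e,a:b].reshape(-1,3);T=S[(S[:,2]>.012)&(S[:,2]<.03)]
    r=cv2.minAreaRect(T[:,:2].astype(np.float32));A=np.c_[T[:,:2],np.ones(len(T))]
    print(n,len(T),r,'median z',np.median(T[:,2]),'plane',np.linalg.lstsq(A,T[:,2],rcond=None)[0].round(3))
E
```

```text
-0.045 False [ 0.69 -0.02 -0.01] 12.8917
-0.025 False [1.14 0.23 0.09] 13.375
-0.005 False [-0.47 -1.12  1.54] 13.8583
0.015 False [ 0.74 -0.71  0.71] 14.3417
0.035 False [0.69 0.01 0.16] 14.825
0.055 False [ 0.57 -0.47  0.39] 15.3083
0.075 False [ 1.49 -0.5   0.7 ] 15.7917
0.095 False [ 1.17 -0.03 -0.82] 16.275
white 1879 ((0.6056461334228516, 0.23634260892868042), (0.09226108342409134, 0.14543084800243378), 81.47064971923828) median z 0.022751140787738766 plane [0.01  0.004 0.016]
red 1772 ((0.6085271835327148, -0.241726353764534), (0.1502246856689453, 0.09132236987352371), 12.603843688964844) median z 0.020651353877436107 plane [0.005 0.005 0.019]
```

View pics/top2.png

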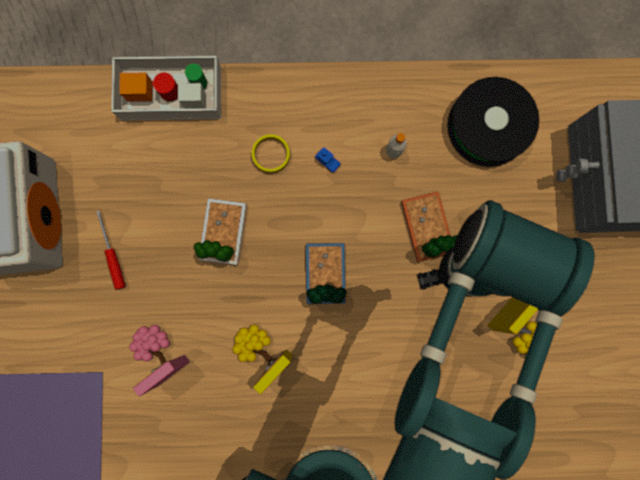

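Both trays are flat: white at (222,232) and red at (428,227), with top faces at z 0.023 and 0.021 and essentially no tilt. The heels are about where they started, the bystanders look unmoved, and the arm is clear of everything.

```bash
python3 -c "
from h import *
arm.dwell(.5);print(order.job_done())"
```

```text
the job is handed in; nothing more can be done
None
```

The red-brown and white bonsai are both back flat on their trays with trees upright about where they fell, nothing else looked moved in the last picture, and I've handed the job in (no verdict came back).

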